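# Lock the vial tray into its dock with the sprung linch pin

### The job

Slide the vial tray forward into the dock until the hole in its tongue lines up with the lock pin, and push the pin all the way home through it. Only then flip the sprung wire bail up and over the clevis so that it snaps down over the pin's end and stays there. Do not shift or upset the beaker and the round tin nearby.

Things in the scene. Friction and masses are not known exactly. Their poses are not given: they have to be found in the camera images.
- dock: Fixed grey bed plate, 212 x 140 x 8 mm, with two rails and a steel clevis. Origin: on the bench under the clevis centre. x: the way the tray slides in (away from the robot); y: from the clevis to the pin's head; z up. The rails guide the tray over its whole stroke and hold it down.
- clevis_bore (a point): Centre of the clevis, on the pin's axis, at dock (0, 0, 63 mm). The pin runs along dock y. Two cheeks, each 46 mm wide along x and 10 mm thick, outer faces at dock y +20 and -20 mm, 20 mm gap between, tops 87 mm above the bench.
- carriage: Loose vial tray, 0.6 to 1.05 kg, between the rails, axes parallel to the dock's; slides on the bed along dock x. White block with four vials. Origin: on the bed, 8 mm above the bench, under the nominal hole in its tongue; the tray's nominal docked place is carriage x = 0 in the dock. It starts 25 to 42 mm short of that (negative dock x).
- tongue_root (a point): Where the tray's 16 mm thick steel tongue starts, 50 mm behind (-x of) the nominal hole, at pin height. The tongue's 17 mm cross hole, 22 mm from its tip, is set differently on each tray: anywhere from 11 mm behind to 11 mm ahead of nominal, hidden between the cheeks once near; it does not shift in use. Find it by trying the pin. The tray slides easily, under 5 N.
- push_plate (a point): Centre of the rear face (facing the robot) of the upright push plate at the tray's back, 45 mm above the bench, at carriage x -110 mm. The plate is 12 mm thick, 70 mm wide, its top 84 mm above the bench; it can be pushed from behind or pinched from above.
- lockpin (a joint): How far the pin is in, m: 0 to 0.003 at start, 0.055 home (head against the clevis). 14 mm thick, slides along dock -y with about 2 N friction, stays where left. Its nose tapers to a sprung 8 mm ball: with the hole within about 5 mm it enters and draws the tray into line, taking up to 15 N; else it stops on the tongue below 0.013.
- pin_head (a point): Centre of the flat outer end of the pin's dark head (28 mm diameter, 20 mm long), the face to push, along dock -y. Moves with the pin. A shut gripper fits between the open bail's legs to reach it.
- bail (a joint): Swing of the wire bail about its hinge, rad, about dock +x: 0 open (leaning outward, away from the clevis), 2.58 to 2.62 closed. A light spring (up to 2 N at the tab) swings it back open from anywhere until its crossbar has snapped past the sprung ball in the pin's nose, between about 2.45 and 2.55 rad, which takes a firm press of about 5 N on the tab; then the ball holds it.
- bail_hinge (a point): Middle of the bail's hinge, on the pin's axis, 12 mm inward (dock -y) of pin_head; moves with the pin.
- beaker: Loose clear beaker, 53 mm wide, 68 mm high, standing to the right of the dock; origin at its foot. Leave alone.
- septa_tin: Loose round white tin, 54 mm wide, 24 mm high, to the left of the dock; origin at its foot. Leave alone.
- bail_tab (a point): Middle of the bail's thumb tab (30 x 22 mm, 4 mm thick), which sticks out radially from the crossbar's middle, at 82 mm radius from bail_hinge, its end at 92 mm. Open: 67 mm to dock +y of and 47 mm above the hinge; closed: 82 mm to dock -y and 7 mm below, lying flat past the pin's nose: press it down. Two legs 58 mm apart inside trail the bar, up to 37 mm above the hinge when closed.

How it is judged (in metres and radians):
On the way, in this order (a step that is already met when the one before it is completed fails the run):
1. the tray is in and the pin is pushed home through its tongue, with the bail still open (value of joint lockpin above 0.052 m and value of joint bail below 1.2 rad and x of carriage in the frame of dock between -0.015 and 0.015 m), for 0.2 s.
2. the bail is snapped shut over the pin's end (value of joint bail above 2.54 rad), for 0.2 s.
At the end, for the whole second after the job is handed in: The pin is within 3 mm of home with the tray's tongue on it (carriage within 15 mm of the dock's pin axis along x, which covers every tongue setting), the bail is within 0.08 rad of fully closed, and the tray is at rest (value of joint lockpin above 0.052 m and value of joint bail above 2.54 rad and x of carriage in the frame of dock between -0.015 and 0.015 m and linear speed of carriage below 0.02 m/s); the robot touches nothing.
It fails at once if the beaker is shifted by more than 30 mm or tipped (distance of beaker from where it was at the start of the episode above 0.03 m or angle between beaker's own z axis and vertical above 0.5 rad).
It fails at once if the tin is shifted by more than 30 mm or tipped (distance of septa_tin from where it was at the start of the episode above 0.03 m or angle between septa_tin's own z axis and vertical above 0.5 rad).
It fails at once if the bail is closed while the pin is not home (value of joint bail above 1.9 rad and value of joint lockpin below 0.045 m).
It also fails if it takes over 72 s, if anything falls off the work surface, if the arm or the gripper's body presses on something with over 40 N, if the wrist force passes 120 N, or if a joint passes its speed limit or range.

### The arm

A 6-joint arm with a two-finger parallel gripper is mounted at the origin on a cart in front of the work surface, level with it; the furniture and walls round the work are solid. World frame = base frame: x ahead of the robot, y to its left, z up, the work surface at z = 0. Lengths are in m, angles in degrees, forces in N, time in s.
With the tool pointing down it reaches from about 0.35 to 0.875 m from the base axis. Payload 4.2 kg.
Tool frame: the origin (TCP) lies between the finger pads; the fingertips stand 19 mm ahead of it and the grasp point (between the pads) is the TCP; z points along the fingers, y is the line along which they close (so a half turn about z gives the same grasp; the last joint's range is limited). The gripper opens to 87 mm and grips with 3 to 60 N. Pads are 19 mm wide; open, the fingers measure 117 mm over their backs; the gripper's body (75 mm by 190 mm) begins 51 mm behind the grasp point.
Start: joints at [-61.1, 22.042, 0.453, 0, -68.411, -14.817], TCP at [0.152, -0.606, 0.242] pointing down, gripper open.
Joint ranges: [-179.83, 179.83], [-69.29, 118.12], [-61.27, 80.66], [-181.25, 117.63], [-171.15, -9.14], [-177.46, 177.46]. Speed limits (degrees/s): [159.86, 159.86, 180, 180, 180, 180].

### API

Orientations are given as a 3x3 rotation matrix whose columns are the frame's x, y, z axes.
In Python, from station import r gives the robot as it stands.
- The arm moves only by the tool drive_tool, never from a script. Its argument "steps" is one flat list of numbers, 7 for each row, row after row: the turn, a rotation vector about the tool's x, y, z in rad, then the shift along the tool's x, y, z in m, then the opening, from 0 (shut) to 1 (fully open). A call has 1 to 10 rows; each row shifts and turns the commanded pose from where the row before left it, along the tool's axes as they then stand; what a row does not reach is not made up. A row lasts 1/12 s, in which the tool goes at most 41.7 mm and 7.16 degrees, less where a joint would pass 70% of its speed; a pose out of reach is approached as far as the arm can. A call is refused whole if a number of a shift passes 0.0417 or a number of a turn 0.125, either way. A call with a gripper value outside its range is refused whole. The fingers move at their own pace and stop on an object; the grip force is fixed at half the most. Time passes only in rows, so rows that do not move let the fingers close. It gives the time, the measured TCP pose, the force, the opening and the grip force at its end, in the units of the state.
- r.sense(): the state, without advancing time (a new reading comes with each control period).
- r.capture(name): name is "scene" or "top" or "wrist"; returns the picture (384x512x3 uint8, blue, green, red); there is no depth.
- r.camera_params(name): a dict with "camera_matrix" (3x3 intrinsics, pixels), "extrinsics" (4x4, takes a point from world to camera coordinates). Camera axes: x right, y down, z forward; pixel columns grow to the right and rows downward; lengths in m; the calibration is good to about 2 mm. A picture is of the moment at which its call begins: read the wrist's pose just before it. camera_params takes no time and is no camera call; for the wrist camera it gives the pose at the moment of the call.
- r.finish_job(): hands the job in; it is judged then, once.
The state is a dict: "time_s": time; "joints": joint angles; "joint_velocities": joint speeds; "effort": joint torques, N m; "tcp_pos": TCP position; "ee_rot": TCP orientation; "wrist_force": force on the tool from outside, world axes, zero at the start; "moment": the same for the moment, N m; "gripper_width": opening from 0.0 (shut) to 1.0 (fully open); "gripper_force": force on a finger pad.
Only numpy, scipy, OpenCV 4.12 (cv2) and the standard library are available. Lean on these libraries where they do the work, as an engineer would, in place of code of your own. Each camera call takes 0.05 s, during which the arm holds its last target. There are 200 camera calls.

## Working session

There is one attempt and no reset: what is moved stays moved. The work goes in short steps, Python scripts to look and compute and a tool call to move; the robot and the scene stay as the last step left them, time stands still between calls to the robot, and variables do not carry over. Pictures are saved under pics/ and viewed, at most 10 in all, crops included, and the job is handed in when it is done.

Besides the shell and the picture viewer there is one more tool, called as a command line: name --argument value ..., lists and objects as JSON in quotes. drive_tool: Moves the arm, as the interface text tells. Its arguments: {"type":"object","properties":{"steps":{"type":"array"}},"required":["steps"]}

```bash
ls; mkdir -p pics; python3 - <<'E'
from station import r
import cv2,numpy as np
s=r.sense();print(s)
for n in("scene","top"):
    cv2.imwrite(f"pics/{n}0.png",r.capture(n)); p=r.camera_params(n); print(n,np.round(p["camera_matrix"],1).tolist(),np.round(p["extrinsics"],4).tolist())
a=cv2.imread("pics/scene0.png");b=cv2.imread("pics/top0.png")
E
```

```text
pics
{'time_s': 0.0, 'joints': array([-6.10995823e+01,  2.20896289e+01,  3.79415221e-01, -2.69806887e-02,
       -6.84111040e+01, -1.48170807e+01]), 'joint_velocities': array([-0.00220946,  0.04352393, -0.0512021 , -0.09522004, -0.03829516,
       -0.03335563]), 'effort': array([ 1.09109274e-03, -3.90661490e+01,  1.87407517e+01,  4.21961546e+00,
        1.10187146e-02, -2.04375765e-04]), 'tcp_pos': array([ 0.15196241, -0.60566539,  0.2404742 ]), 'ee_rot': array([[-9.69985045e-01, -2.43163737e-01, -6.39957450e-04],
       [-2.43164550e-01,  9.69982854e-01,  2.06527630e-03],
       [ 1.18547451e-04,  2.15890209e-03, -9.99997663e-01]]), 'wrist_force': array([-0.53307644, -0.14639478,  0.23062218]), 'moment': array([ 0.01634798,  0.02922707, -0.05312266]), 'gripper_force': 0.0, 'gripper_width': 1.0020489808732496}
scene [[463.2, 0.0, 261.0], [0.0, 463.2, 188.7], [0.0, 0.0, 1.0]] [[-0.682, -0.7313, 0.01, 0.5028], [-0.324, 0.2898, -0.9006, 0.1815], [0.6557, -0.6174, -0.4345, 0.8824], [0.0, 0.0, 0.0, 1.0]]
top [[488.8, 0.0, 266.2], [0.0, 488.8, 184.8], [0.0, 0.0, 1.0]] [[0.0063, -0.9999, 0.0089, 0.2141], [-0.9986, -0.0068, -0.0524, 0.509], [0.0524, -0.0085, -0.9986, 1.0437], [0.0, 0.0, 0.0, 1.0]]
```

View pics/scene0.png

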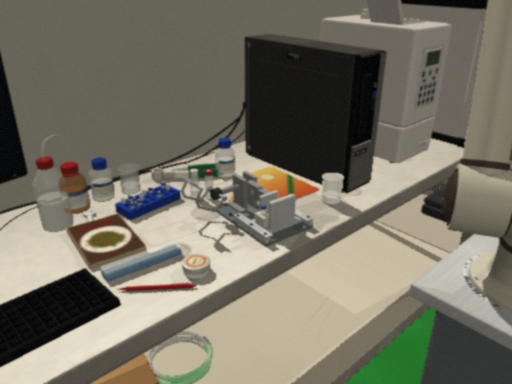

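View pics/top0.png

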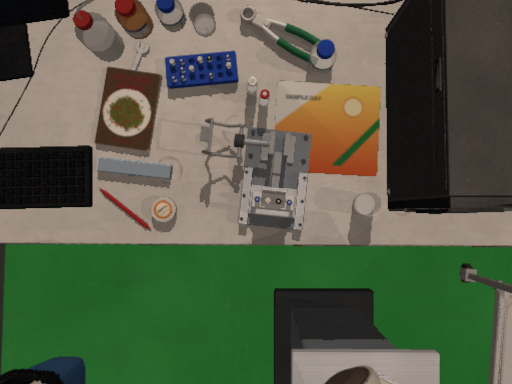

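The scene picture shows the dock near (265,205), with the beaker to its right at (332,188) and the tin at (196,266). In the top picture, the dock spans (240-310,128-228), the pin head is near (240,141), the bail reaches left to (207,122-155), the beaker is at (365,205) and the tin at (163,209). I'll zoom in.

```bash
python3 - <<'E'
import cv2
b=cv2.imread("pics/top0.png")[105:240,190:325];a=cv2.imread("pics/scene0.png")[155:250,185:320]
b=cv2.resize(b,(540,540),interpolation=cv2.INTER_CUBIC)
cv2.imwrite("pics/z.png",b)
E
```

```text
(no output)
```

View pics/z.png

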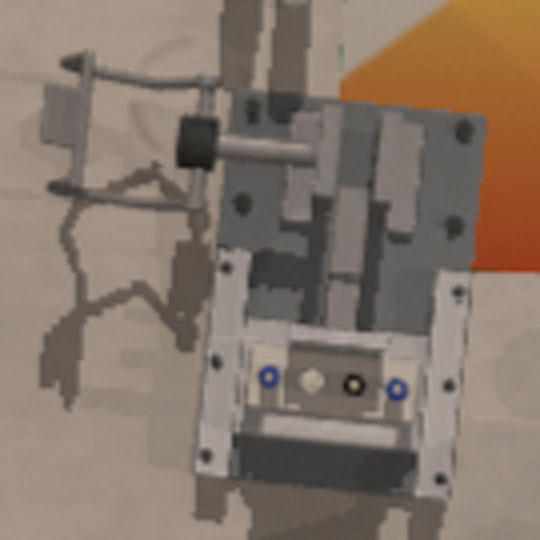

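The zoomed top view (4x, origin (190,105)) shows the bed's far corners at (230,90) and (487,115). The pin head is at (198,142), the plate top's corners are at (262,415) and (398,445), and the tab is at (60,115).

```bash
cat > h.py <<'E'
from station import r
import numpy as np,cv2
def ray(p,uv):
    E=p["extrinsics"];R=E[:3,:3];c=-R.T@E[:3,3]
    return c,R.T@np.linalg.solve(p["camera_matrix"],[uv[0],uv[1],1.])
def onz(p,uv,z):
    c,d=ray(p,uv);return c+d*(z-c[2])/d[2]
def proj(p,X):
    E=p["extrinsics"];q=p["camera_matrix"]@(E[:3,:3]@np.asarray(X)+E[:3,3]);return q[:2]/q[2]
E
python3 - <<'E'
from h import *
p=r.camera_params("top")
Z=lambda u,v:(190+u/4,105+v/4)
print("cam",ray(p,(0,0))[0])
for n,u,v,z in[("FL",230,90,.008),("FR",487,115,.008),("RL",195,475,.016),("RR",447,497,.016),("head",198,142,.07),("headouter",180,140,.063),("headinner",216,142,.063),
 ("plateL",262,430,.084),("plateR",398,436,.084),("plate back",330,445,.084),("plate front",330,418,.084),("tab",60,115,.11),("ckR far",402,112,.087),("ckL far",305,110,.087),("ckR near",402,225,.087)]:
    print(n,onz(p,Z(u,v),z).round(4))
print("beaker",onz(p,(365,205),.068),"tin",onz(p,(163,209),.024))
E
```

```text
cam [0.4522072  0.22645238 1.0670008 ]
FL [0.6327 0.259  0.008 ]
FR [0.62   0.1187 0.008 ]
RL [0.4233 0.2758 0.016 ]
RR [0.4124 0.1406 0.016 ]
head [0.5951 0.2733 0.07  ]
headouter [0.5971 0.2829 0.063 ]
headinner [0.5962 0.2643 0.063 ]
plateL [0.4479 0.2392 0.084 ]
plateR [0.4453 0.1709 0.084 ]
plate back [0.4406 0.205  0.084 ]
plate front [0.4541 0.2051 0.084 ]
tab [0.6022 0.3394 0.11  ]
ckR far [0.6087 0.1697 0.087 ]
ckL far [0.6093 0.2186 0.087 ]
ckR near [0.5514 0.1694 0.087 ]
beaker [0.46455733 0.01551982 0.068     ] tin [0.45384126 0.43675842 0.024     ]
```

```bash
python3 - <<'E'
from h import *
ps=r.camera_params("scene");pt=r.camera_params("top")
for n,a in[("towerbase1",(345,190)),("towerbase2",(372,183)),("towerbaseback",(247,157))]:print(n,onz(ps,a,0).round(3))
for n,a in[("tower corner",(388,208)),("tower corner at top z.4",(428,210))]:print(n,onz(pt,a,0).round(3),onz(pt,a,.35).round(3))
c1,d1=ray(ps,(225,142));c2,d2=ray(pt,(324,53))
t=np.linalg.lstsq(np.c_[d1,-d2],c2-c1,rcond=None)[0];print("cap",c1+d1*t[0],c2+d2*t[1])
for v in [(332,176),(332,203)]:print(onz(ps,v,0).round(3))
E
```

```text
towerbase1 [ 0.484 -0.073  0.   ]
towerbase2 [ 0.462 -0.165  0.   ]
towerbaseback [ 0.837 -0.033  0.   ]
tower corner [ 0.459 -0.049  0.   ] [0.457 0.041 0.35 ]
tower corner at top z.4 [ 0.455 -0.137  0.   ] [ 0.454 -0.018  0.35 ]
cap [0.77078571 0.10597158 0.10140404] [0.76883274 0.10372388 0.10104946]
[ 0.566 -0.119  0.   ]
[0.459 0.013 0.   ]
```

drive_tool --steps '[0, 0, -0.1234, 0, 0, 0, 0, 0, 0, -0.1234, 0, 0, 0, 0, 0, 0, -0.1234, 0, 0, 0, 0, 0, 0, -0.1234, 0, 0, 0, 0, 0, 0, -0.1234, 0, 0, 0, 0, 0, 0, -0.1234, 0, 0, 0, 0, 0, 0, -0.1234, 0, 0, 0, 0, 0, 0, -0.1234, 0, 0, 0, 0, 0, 0, -0.1234, 0, 0, 0, 0, 0, 0, -0.1234, 0, 0, 0, 0]'

```text
time_s: 0.93
tcp_pos: [0.152, -0.6059, 0.2409]
ee_rot: [[-0.085, -0.996, -0.0], [-0.996, 0.085, 0.001], [-0.001, 0.001, -1.0]]
wrist_force: [0.3, 0.9, -0.3]
gripper_width: 0.325
gripper_force: 0.0
```

```bash
cat >> h.py <<'E'
from scipy.spatial.transform import Rotation as Ro
def rows(p0,p1,y0,y1,n,g=0.):
    # constant world shift, tool down; yaw=heading of tool y (deg)
    out=[];d=(np.array(p1)-p0)/n;w=np.radians((y1-y0)/n)
    for i in range(n):
        a=np.radians(y0)+w*i
        Y=np.array([np.cos(a),np.sin(a),0]);Z=np.array([0,0,-1.]);X=np.cross(Y,Z)
        out.append([0,0,round(-w,4),round(d@X,4),round(d@Y,4),round(d@Z,4),g])
    print(out)
E
python3 - <<'E'
from h import *
rows([.152,-.606,.241],[.30,-.24,.24],174.8,108,10)
rows([.30,-.24,.24],[.36,.06,.24],108,108,8)
rows([.36,.06,.24],[.385,.21,.19],108,174.8,10)
E
```

```text
[[0, 0, np.float64(0.1166), np.float64(-0.0378), np.float64(-0.0114), np.float64(0.0001), 0.0], [0, 0, np.float64(0.1166), np.float64(-0.0389), np.float64(-0.0069), np.float64(0.0001), 0.0], [0, 0, np.float64(0.1166), np.float64(-0.0394), np.float64(-0.0024), np.float64(0.0001), 0.0], [0, 0, np.float64(0.1166), np.float64(-0.0394), np.float64(0.0022), np.float64(0.0001), 0.0], [0, 0, np.float64(0.1166), np.float64(-0.0389), np.float64(0.0068), np.float64(0.0001), 0.0], [0, 0, np.float64(0.1166), np.float64(-0.0378), np.float64(0.0113), np.float64(0.0001), 0.0], [0, 0, np.float64(0.1166), np.float64(-0.0363), np.float64(0.0156), np.float64(0.0001), 0.0], [0, 0, np.float64(0.1166), np.float64(-0.0342), np.float64(0.0197), np.float64(0.0001), 0.0], [0, 0, np.float64(0.1166), np.float64(-0.0317), np.float64(0.0236), np.float64(0.0001), 0.0], [0, 0, np.float64(0.1166), np.float64(-0.0287), np.float64(0.0271), np.float64(0.0001), 0.0]]
[[0, 0, np.float64(-0.0), np.float64(-0.0187), np.float64(0.0333), np.float64(0.0), 0.0], [0, 0, np.float64(-0.0), np.float64(-0.0187), np.float64(0.0333), 
[... 795 characters left out ...]
p.float64(0.0115), np.float64(0.005), 0.0], [0, 0, np.float64(-0.1166), np.float64(-0.0112), np.float64(0.0103), np.float64(0.005), 0.0], [0, 0, np.float64(-0.1166), np.float64(-0.0123), np.float64(0.0089), np.float64(0.005), 0.0], [0, 0, np.float64(-0.1166), np.float64(-0.0133), np.float64(0.0074), np.float64(0.005), 0.0], [0, 0, np.float64(-0.1166), np.float64(-0.0141), np.float64(0.0058), np.float64(0.005), 0.0], [0, 0, np.float64(-0.1166), np.float64(-0.0146), np.float64(0.0041), np.float64(0.005), 0.0], [0, 0, np.float64(-0.1166), np.float64(-0.015), np.float64(0.0024), np.float64(0.005), 0.0], [0, 0, np.float64(-0.1166), np.float64(-0.0152), np.float64(0.0006), np.float64(0.005), 0.0]]
```

drive_tool --steps '[0, 0, 0.1166, -0.038, -0.011, 0, 0, 0, 0, 0.1166, -0.039, -0.007, 0, 0, 0, 0, 0.1166, -0.039, -0.002, 0, 0, 0, 0, 0.1166, -0.039, 0.002, 0, 0, 0, 0, 0.1166, -0.039, 0.007, 0, 0, 0, 0, 0.1166, -0.038, 0.011, 0, 0, 0, 0, 0.1166, -0.036, 0.016, 0, 0, 0, 0, 0.1166, -0.034, 0.02, 0, 0, 0, 0, 0.1166, -0.032, 0.024, 0, 0, 0, 0, 0.1166, -0.029, 0.027, 0, 0]'

```text
time_s: 1.77
tcp_pos: [0.2831, -0.2648, 0.2417]
ee_rot: [[-0.92, -0.391, -0.0], [-0.391, 0.92, 0.0], [-0.0, 0.0, -1.0]]
wrist_force: [1.6, -0.2, -0.4]
gripper_width: 0.008
gripper_force: 0.0
```

drive_tool --steps '[0, 0, 0, -0.019, 0.033, 0, 0, 0, 0, 0, -0.019, 0.033, 0, 0, 0, 0, 0, -0.019, 0.033, 0, 0, 0, 0, 0, -0.019, 0.033, 0, 0, 0, 0, 0, -0.019, 0.033, 0, 0, 0, 0, 0, -0.019, 0.033, 0, 0, 0, 0, 0, -0.019, 0.033, 0, 0, 0, 0, 0, -0.019, 0.033, 0, 0]'

```text
time_s: 2.43
tcp_pos: [0.3177, 0.0378, 0.242]
ee_rot: [[-0.918, -0.396, 0.001], [-0.396, 0.918, 0.001], [-0.001, 0.0, -1.0]]
wrist_force: [1.1, 0.2, -0.9]
gripper_width: 0.007
gripper_force: 0.0
```

drive_tool --steps '[0, 0, -0.1166, -0.007, 0.0135, 0.005, 0, 0, 0, -0.1166, -0.0085, 0.0126, 0.005, 0, 0, 0, -0.1166, -0.01, 0.0115, 0.005, 0, 0, 0, -0.1166, -0.011, 0.0103, 0.005, 0, 0, 0, -0.1166, -0.0123, 0.009, 0.005, 0, 0, 0, -0.1166, -0.0133, 0.0074, 0.005, 0, 0, 0, -0.1166, -0.014, 0.0058, 0.005, 0, 0, 0, -0.1166, -0.0146, 0.004, 0.005, 0, 0, 0, -0.1166, -0.015, 0.0024, 0.005, 0, 0, 0, -0.1166, -0.015, 0.0006, 0.005, 0]'

```text
time_s: 3.27
tcp_pos: [0.329, 0.1879, 0.1914]
ee_rot: [[0.008, -1.0, -0.0], [-1.0, -0.008, -0.0], [0.0, 0.0, -1.0]]
wrist_force: [-0.7, -1.1, 0.5]
gripper_width: 0.009
gripper_force: 0.0
```

drive_tool --steps '[0, 0, 0.099, 0, 0, 0, 0, 0, 0, 0, -0.0046, -0.0118, 0.0178, 0, 0, 0, 0, -0.0046, -0.0118, 0.0178, 0, 0, 0, 0, -0.0046, -0.0118, 0.0178, 0, 0, 0, 0, -0.0046, -0.0118, 0.0178, 0, 0, 0, 0, -0.0046, -0.0118, 0.0178, 0, 0, 0, 0, -0.0046, -0.0118, 0.0178, 0, 0, 0, 0, 0, 0, 0, 0]'

```text
time_s: 3.93
tcp_pos: [0.4026, 0.2073, 0.0819]
ee_rot: [[-0.098, -0.995, -0.004], [-0.995, 0.098, -0.004], [0.005, 0.004, -1.0]]
wrist_force: [0.3, -0.3, 0.7]
gripper_width: 0.006
gripper_force: 0.0
```

```bash
python3 - <<'E'
from h import *
cv2.imwrite("pics/w.png",r.capture("wrist"));cv2.imwrite("pics/t1.png",r.capture("top"))
print(r.sense()["tcp_pos"],r.sense()["ee_rot"])
E
```

```text
[0.40205261 0.20736928 0.08435075] [[-0.09777913 -0.9952062  -0.00196321]
 [-0.99520562  0.09778313 -0.00205511]
 [ 0.00223723  0.00175285 -0.99999596]]
```

View pics/w.png

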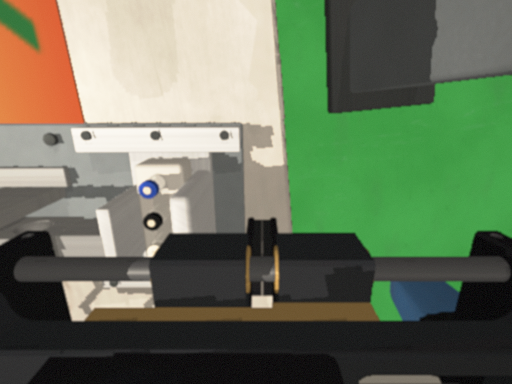

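The wrist view shows the right rail running level across rows 125-150, so the tool is square to the dock. The push plate is at column ~180 and the shut fingers are at column ~262, so they are behind it. I'll push forward now.

drive_tool --steps '[0, 0, 0, 0, -0.005, 0, 0, 0, 0, 0, 0, -0.005, 0, 0, 0, 0, 0, 0, -0.005, 0, 0, 0, 0, 0, 0, -0.005, 0, 0]'

```text
time_s: 4.37
tcp_pos: [0.423, 0.2063, 0.086]
ee_rot: [[-0.097, -0.995, 0.001], [-0.995, 0.097, 0.001], [-0.002, -0.001, -1.0]]
wrist_force: [-0.0, 0.7, 0.3]
gripper_width: 0.007
gripper_force: 0.0
```

drive_tool --steps '[0, 0, 0, 0, -0.003, 0, 0, 0, 0, 0, 0, -0.003, 0, 0]'

```text
time_s: 4.53
tcp_pos: [0.4288, 0.2054, 0.0854]
ee_rot: [[-0.097, -0.995, 0.001], [-0.995, 0.097, 0.001], [-0.001, -0.001, -1.0]]
wrist_force: [0.3, 0.0, 0.0]
gripper_width: 0.007
gripper_force: 0.0
```

drive_tool --steps '[0, 0, 0, 0, -0.003, 0, 0, 0, 0, 0, 0, -0.003, 0, 0]'

```text
time_s: 4.7
tcp_pos: [0.4343, 0.2046, 0.0851]
ee_rot: [[-0.097, -0.995, -0.001], [-0.995, 0.097, -0.0], [0.0, 0.001, -1.0]]
wrist_force: [-4.3, 0.8, 2.5]
gripper_width: 0.005
gripper_force: 2.0
```

drive_tool --steps '[0, 0, 0, 0, -0.003, 0, 0, 0, 0, 0, 0, -0.003, 0, 0]'

```text
time_s: 4.87
tcp_pos: [0.4399, 0.2039, 0.085]
ee_rot: [[-0.097, -0.995, -0.001], [-0.995, 0.097, -0.001], [0.001, 0.001, -1.0]]
wrist_force: [-2.0, -0.7, 2.0]
gripper_width: 0.007
gripper_force: 1.4
```

```bash
cat >> h.py <<'E'
def blue(im):
    h=cv2.cvtColor(im,cv2.COLOR_BGR2HSV);m=cv2.inRange(h,(105,120,60),(130,255,255));m[:,:240]=0;m[:,305:]=0;m[:185]=0;m[215:]=0
    n,_,st,ce=cv2.connectedComponentsWithStats(m);return [(st[i,4],ce[i].round(2)) for i in range(1,n) if st[i,4]>2]
E
python3 - <<'E'
from h import *
print(blue(cv2.imread("pics/top0.png")),blue(cv2.imread("pics/t1.png")))
im=r.capture("top");cv2.imwrite("pics/t2.png",im);print(blue(im),r.sense()["tcp_pos"])
E
```

```text
[(np.int32(6), array([256.5 , 197.67])), (np.int32(8), array([288.25, 202.62]))] [(np.int32(5), array([255.8, 199.2]))]
[] [0.44067966 0.20415926 0.08500163]
```

drive_tool --steps '[0, 0, 0, 0, -0.003, 0, 0, 0, 0, 0, 0, -0.003, 0, 0, 0, 0, 0, 0, -0.003, 0, 0, 0, 0, 0, 0, -0.003, 0, 0, 0, 0, 0, 0, -0.003, 0, 0, 0, 0, 0, 0, -0.003, 0, 0, 0, 0, 0, 0, -0.001, 0, 0, 0, 0, 0, 0, 0, 0, 0]'

```text
time_s: 5.58
tcp_pos: [0.4598, 0.2025, 0.085]
ee_rot: [[-0.097, -0.995, 0.001], [-0.995, 0.097, 0.0], [-0.0, -0.001, -1.0]]
wrist_force: [-0.1, 0.3, -0.5]
gripper_width: 0.003
gripper_force: 0.2
```

drive_tool --steps '[0, 0, 0, 0, 0.01, 0, 0, 0, 0, 0, 0, 0.005, -0.02, 0, 0, 0, 0, 0, 0, -0.04, 0, 0, 0, 0, 0, 0, -0.04, 0, 0, 0, 0, -0.03, 0, -0.01, 0, 0, 0, 0, -0.04, 0, 0, 0, 0, 0, 0, -0.04, 0, 0, 0, 0, 0, 0, 0, 0, 0, 0]'

```text
time_s: 6.25
tcp_pos: [0.456, 0.3194, 0.1959]
ee_rot: [[-0.093, -0.996, 0.005], [-0.996, 0.093, 0.004], [-0.005, -0.004, -1.0]]
wrist_force: [0.7, 0.3, 0.0]
gripper_width: 0.003
gripper_force: 0.0
```

```bash
python3 - <<'E'
from h import *
im=r.capture("top");cv2.imwrite("pics/t3.png",im);print(blue(im),r.sense()["tcp_pos"],r.camera_params("wrist")["extrinsics"].round(3).tolist())
cv2.imwrite("pics/t3z.png",cv2.resize(im[95:245,180:380],(800,600),interpolation=cv2.INTER_CUBIC))
E
```

```text
[(np.int32(5), array([288.8, 189.8]))] [0.45488336 0.31662647 0.19506136] [[-0.996, 0.094, -0.001, 0.423], [0.089, 0.951, 0.297, -0.363], [0.029, 0.296, -0.955, 0.241], [0.0, 0.0, 0.0, 1.0]]
```

View pics/t3z.png

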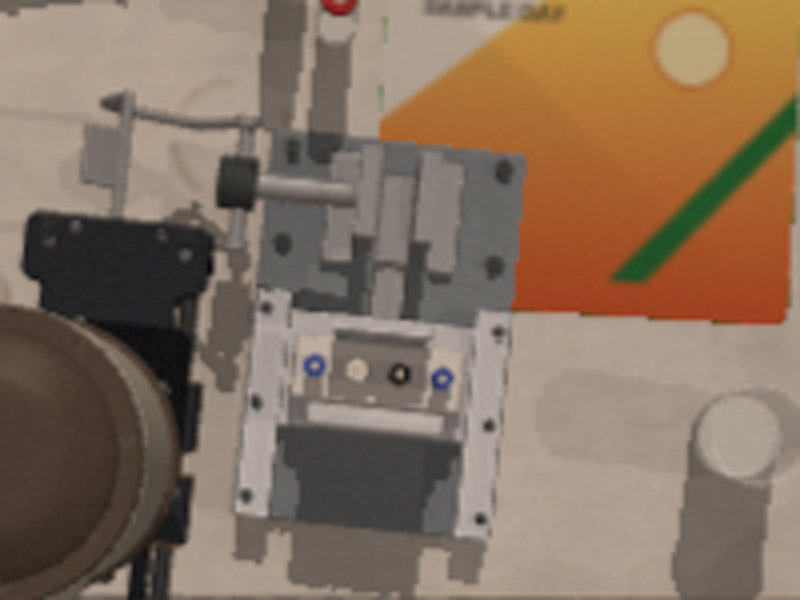

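The top crop (4x, origin (180,95)) shows the tray moved about 27 mm, with the plate's back edge now near (375,432), so it sits at about -12 mm. The pin head is at (238,182), the tab at (100,153) and the hinge middle at (240,183). I'll go over the gap between the head and the crossbar.

drive_tool --steps '[0, 0, 0, -0.0004, -0.029, 0, 0, 0, 0, 0, -0.0004, -0.029, 0, 0, 0, 0, 0, -0.0004, -0.029, 0, 0, 0, 0, 0, -0.0004, -0.029, 0, 0, 0, 0, 0, -0.0004, -0.0285, 0, 0, 0, 0, 0, 0, 0, 0, 0, 0, 0, 0, 0, 0, 0, 0]'

```text
time_s: 6.88
tcp_pos: [0.5992, 0.3002, 0.194]
ee_rot: [[-0.099, -0.995, -0.001], [-0.995, 0.099, -0.001], [0.001, 0.001, -1.0]]
wrist_force: [-0.6, 0.2, -0.7]
gripper_width: 0.005
gripper_force: 0.0
```

```bash
python3 - <<'E'
from h import *
print(r.sense()["tcp_pos"]);cv2.imwrite("pics/w2.png",r.capture("wrist"))
E
```

```text
[0.59923701 0.30018173 0.19395748]
```

View pics/w2.png

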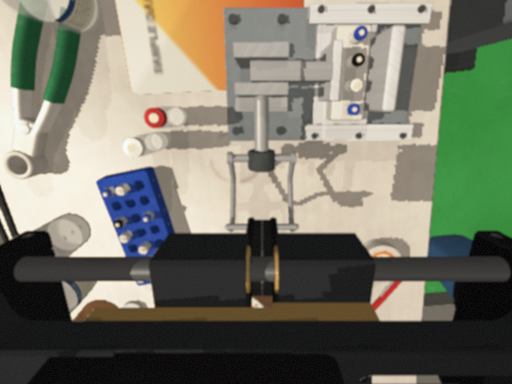

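The wrist view shows the pin axis at column 262, in line with the fingers. The head's outer face is at about (261,170), the crossbar is at row ~226, and the legs are at columns 232 and 293.

```bash
python3 - <<'E'
from h import *
p=r.camera_params("wrist")
for n,u,z in[("face",(261,170),.063),("headnear",(261,151),.070),("bar",(262,227),.104),("legL",(232,190),.085),("legR",(293,190),.085),("ck+far",(236,88),.087),("ck+near",(290,88),.087),("ck-far",(234,49),.087),("ck-near",(288,49),.087),("plate back top",(404,60),.084),("plate front top",(390,60),.084)]:
    print(n,onz(p,u,z).round(4))
E
```

```text
face [0.597  0.2847 0.063 ]
headnear [0.595  0.2638 0.07  ]
bar [0.6006 0.3298 0.104 ]
legL [0.6266 0.2966 0.085 ]
legR [0.5674 0.3024 0.085 ]
ck+far [0.6108 0.2041 0.087 ]
ck+near [0.5642 0.2087 0.087 ]
ck-far [0.6086 0.1735 0.087 ]
ck-near [0.5638 0.178  0.087 ]
plate back top [0.4654 0.1957 0.084 ]
plate front top [0.4773 0.1945 0.084 ]
```

drive_tool --steps '[0, 0, 0, -0.006, 0.0015, 0.01, 0, 0, 0, 0, 0, 0, 0.03, 0, 0, 0, 0, 0, 0, 0.03, 0, 0, 0, 0, 0, 0, 0.03, 0, 0, 0, 0, 0, 0, 0.016, 0, 0, 0, 0, 0, 0, 0, 0]'

```text
time_s: 7.43
tcp_pos: [0.5939, 0.3062, 0.074]
ee_rot: [[-0.097, -0.995, -0.008], [-0.995, 0.097, -0.005], [0.006, 0.008, -1.0]]
wrist_force: [-0.0, -1.1, 0.6]
gripper_width: 0.005
gripper_force: 0.0
```

drive_tool --steps '[0, 0, 0, 0.004, 0, 0, 0, 0, 0, 0, 0.004, 0, 0, 0, 0, 0, 0, 0.004, 0, 0, 0, 0, 0, 0, 0.004, 0, 0, 0, 0, 0, 0, 0.003, 0, 0, 0]'

```text
time_s: 7.85
tcp_pos: [0.597, 0.2894, 0.0811]
ee_rot: [[-0.097, -0.995, 0.004], [-0.995, 0.097, 0.004], [-0.004, -0.003, -1.0]]
wrist_force: [-2.7, 8.4, 3.2]
gripper_width: 0.002
gripper_force: 4.3
```

drive_tool --steps '[0, 0, 0, 0.002, 0, 0, 0, 0, 0, 0, 0.002, 0, 0, 0]'

```text
time_s: 8.02
tcp_pos: [0.5969, 0.288, 0.0812]
ee_rot: [[-0.097, -0.995, 0.006], [-0.995, 0.097, 0.008], [-0.008, -0.005, -1.0]]
wrist_force: [-2.9, 11.4, 2.1]
gripper_width: 0.004
gripper_force: 5.4
```

drive_tool --steps '[0, 0, 0, 0.002, 0, 0, 0, 0, 0, 0, 0.002, 0, 0, 0]'

```text
time_s: 8.18
tcp_pos: [0.5968, 0.2864, 0.0812]
ee_rot: [[-0.097, -0.995, 0.008], [-0.995, 0.097, 0.012], [-0.012, -0.006, -1.0]]
wrist_force: [-5.0, 19.2, 1.1]
gripper_width: 0.002
gripper_force: 9.2
```

The pin stopped on the tongue, so I'll push the tray on by about 6 mm.

drive_tool --steps '[0, 0, 0, -0.006, 0, 0, 0, 0, 0, 0, -0.01, 0, 0, 0, 0, 0, 0, 0, 0, -0.04, 0, 0, 0, 0, 0, 0, -0.035, 0, 0, 0, 0, 0.022, 0.031, 0, 0, 0, 0, 0, 0.022, 0.031, 0, 0, 0, 0, 0, 0.022, 0.031, 0, 0, 0, 0, 0, 0.022, 0.031, 0, 0, 0, 0, 0, 0.022, 0.031, 0, 0, 0, 0, 0, 0, 0, 0, 0]'

```text
time_s: 9.02
tcp_pos: [0.4248, 0.1962, 0.153]
ee_rot: [[-0.099, -0.995, -0.008], [-0.995, 0.099, -0.005], [0.006, 0.007, -1.0]]
wrist_force: [-0.1, -0.2, -0.2]
gripper_width: 0.004
gripper_force: 0.0
```

```bash
cat >> h.py <<'E'
def dk(p):
    v=np.asarray(p)-[.5869,.191,0];c,s=.9952,-.0976
    return np.array([c*v[0]+s*v[1],-s*v[0]+c*v[1],v[2]])
E
python3 -c "
from h import *
s=r.sense();print(dk(s['tcp_pos']).round(4),s['ee_rot'].round(3).tolist())"
```

```text
[-0.1618 -0.0106  0.153 ] [[-0.099, -0.995, -0.008], [-0.995, 0.099, -0.005], [0.006, 0.007, -1.0]]
```

drive_tool --steps '[0, 0, 0, -0.01, 0, 0.034, 0, 0, 0, 0, 0, 0, 0.034, 0, 0, 0, 0, 0, -0.01, 0, 0, 0, 0, 0, 0, -0.01, 0, 0, 0, 0, 0, 0, -0.006, 0, 0, 0, 0, 0, 0, -0.003, 0, 0, 0, 0, 0, 0, -0.003, 0, 0, 0, 0, 0, 0, -0.003, 0, 0, 0, 0, 0, 0, -0.002, 0, 0, 0, 0, 0, 0, -0.001, 0, 0]'

```text
time_s: 9.85
tcp_pos: [0.4712, 0.2084, 0.0867]
ee_rot: [[-0.097, -0.995, 0.001], [-0.995, 0.097, 0.001], [-0.001, -0.001, -1.0]]
wrist_force: [-2.6, 0.0, 1.2]
gripper_width: 0.004
gripper_force: 1.4
```

```bash
python3 -c "
from h import *
s=r.sense();print(dk(s['tcp_pos']).round(4))"
```

```text
[-0.1168  0.006   0.0867]
```

drive_tool --steps '[0, 0, 0, 0, 0.012, 0, 0, 0, 0, 0, 0, 0, -0.035, 0, 0, 0, 0, 0, 0, -0.04, 0, 0, 0, 0, -0.021, -0.026, -0.005, 0, 0, 0, 0, -0.021, -0.026, -0.005, 0, 0, 0, 0, -0.021, -0.026, -0.005, 0, 0, 0, 0, -0.021, -0.026, -0.005, 0, 0, 0, 0, -0.021, -0.025, -0.005, 0, 0, 0, 0, 0, 0, 0, 0, 0, 0, 0, 0, 0, 0, 0]'

```text
time_s: 10.68
tcp_pos: [0.5987, 0.3022, 0.1852]
ee_rot: [[-0.097, -0.995, 0.001], [-0.995, 0.097, 0.0], [-0.0, -0.001, -1.0]]
wrist_force: [0.0, -0.7, 0.0]
gripper_width: 0.002
gripper_force: 0.0
```

```bash
python3 - <<'E'
from h import *
s=r.sense();print(dk(s['tcp_pos']).round(4));im=r.capture("wrist");cv2.imwrite("pics/w3.png",im);p=r.camera_params("wrist")
# edges of push plate along dock x at z=.084, y_d=+-0.0..: sample gray
g=cv2.cvtColor(im,cv2.COLOR_BGR2GRAY)
def w(x,y,z):
    c,s_=.9952,-.0976;return [.5869+c*x-s_*y,.191+s_*x+c*y,z]
for nm,im2 in(("w2",None),("w3",g)):
    pass
for x in np.arange(-.135,-.085,.001):
    v=[int(g[tuple(np.round(proj(p,w(x,y,.084))[::-1]).astype(int))]) for y in(-.025,-.015,.0,.015,.025)]
    print(round(x*1000),v,end='; ')
cv2.imwrite("pics/w3z.png",cv2.resize(im[0:250,130:450],(768,600),interpolation=cv2.INTER_CUBIC))
E
```

```text
[0.0008 0.1119 0.1852]
-135 [208, 136, 133, 133, 134]; -134 [207, 135, 132, 132, 131]; -133 [190, 135, 133, 135, 132]; -132 [154, 130, 133, 130, 131]; -131 [125, 119, 121, 120, 120]; -130 [125, 97, 104, 103, 99]; -129 [128, 87, 91, 92, 89]; -128 [129, 85, 88, 89, 86]; -127 [127, 88, 88, 89, 89]; -126 [130, 90, 86, 87, 86]; -125 [128, 89, 87, 87, 87]; -124 [128, 88, 87, 90, 88]; -123 [128, 88, 88, 90, 88]; -122 [128, 87, 86, 89, 87]; -121 [130, 87, 87, 89, 85]; -120 [130, 86, 88, 89, 87]; -119 [130, 88, 88, 89, 87]; -118 [128, 88, 89, 87, 86]; -117 [129, 88, 91, 89, 88]; -116 [129, 90, 90, 88, 87]; -115 [127, 91, 88, 87, 90]; -114 [128, 91, 90, 85, 87]; -113 [129, 92, 89, 88, 89]; -112 [127, 91, 87, 88, 88]; -111 [128, 89, 88, 88, 86]; -110 [129, 92, 85, 89, 88]; -109 [132, 110, 93, 103, 116]; -108 [151, 148, 161, 140, 159]; -107 [204, 184, 195, 180, 197]; -106 [211, 214, 213, 213, 216]; -105 [213, 214, 218, 214, 219]; -104 [217, 218, 222, 217, 220]; -103 [223, 220, 223, 219, 220]; -102 [224, 223, 224, 220, 221]; -101 [225, 228, 227, 222, 222]; -100 [227, 230, 230, 225, 226]; -99 [226, 232, 234, 228, 229]; -98 [218, 229, 228, 224, 231]; -97 [194, 191, 205, 201, 194]; -96 [171, 173, 181, 175, 175]; -95 [167, 170, 172, 163, 168]; -94 [167, 170, 174, 164, 168]; -93 [168, 169, 173, 163, 168]; -92 [166, 169, 172, 165, 167]; -91 [167, 169, 173, 163, 167]; -90 [167, 169, 169, 164, 168]; -89 [166, 168, 168, 162, 166]; -88 [164, 166, 170, 165, 166]; -87 [166, 168, 169, 163, 165]; -86 [140, 167, 168, 159, 166];
```

View pics/w3z.png

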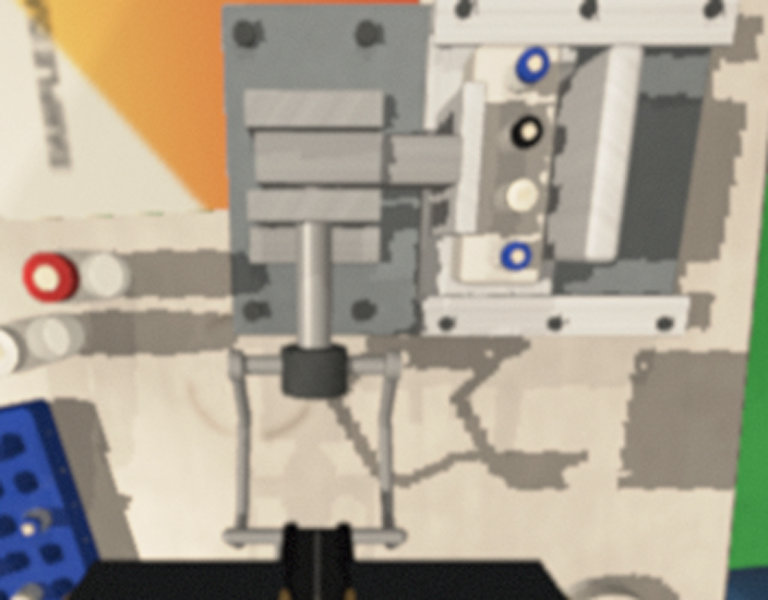

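The crop shows the plate top between -108 and -96.5 mm in dock x, so the tray is at about +2 mm. The head is centred at (315,370) and the fingers are clear behind it. I'll try the pin here.

drive_tool --steps '[0, 0, 0, 0, 0, 0.036, 0, 0, 0, 0, 0, 0, 0.036, 0, 0, 0, 0, 0, 0, 0.035, 0, 0, 0, 0, 0, 0, 0, 0, 0, 0, 0, 0.005, 0, 0, 0, 0, 0, 0, 0.005, 0, 0, 0, 0, 0, 0, 0.004, 0, 0, 0, 0, 0, 0, 0.003, 0, 0, 0]'

```text
time_s: 11.4
tcp_pos: [0.5971, 0.2852, 0.0823]
ee_rot: [[-0.097, -0.995, 0.005], [-0.995, 0.097, 0.004], [-0.004, -0.005, -1.0]]
wrist_force: [-0.3, 1.2, 1.4]
gripper_width: 0.008
gripper_force: 0.9
```

drive_tool --steps '[0, 0, 0, 0.003, 0, 0, 0, 0, 0, 0, 0.002, 0, 0, 0]'

```text
time_s: 11.57
tcp_pos: [0.5964, 0.28, 0.0812]
ee_rot: [[-0.097, -0.995, 0.004], [-0.995, 0.097, 0.003], [-0.003, -0.003, -1.0]]
wrist_force: [0.6, 1.7, 1.3]
gripper_width: 0.01
gripper_force: 0.9
```

drive_tool --steps '[0, 0, 0, 0.003, 0, 0, 0, 0, 0, 0, 0.002, 0, 0, 0]'

```text
time_s: 11.73
tcp_pos: [0.5953, 0.2747, 0.0799]
ee_rot: [[-0.097, -0.995, 0.002], [-0.995, 0.097, 0.001], [-0.001, -0.001, -1.0]]
wrist_force: [1.0, 1.7, 1.2]
gripper_width: 0.004
gripper_force: 0.9
```

The pin is in the hole, so I'll drive it home.

drive_tool --steps '[0, 0, 0, 0.004, 0, 0, 0, 0, 0, 0, 0.004, 0, 0, 0, 0, 0, 0, 0.004, 0, 0, 0, 0, 0, 0, 0.004, 0, 0, 0]'

```text
time_s: 12.07
tcp_pos: [0.5936, 0.2585, 0.0792]
ee_rot: [[-0.097, -0.995, 0.001], [-0.995, 0.097, 0.0], [-0.001, -0.001, -1.0]]
wrist_force: [0.5, 2.0, 1.7]
gripper_width: 0.004
gripper_force: 1.3
```

drive_tool --steps '[0, 0, 0, 0.004, 0, 0, 0, 0, 0, 0, 0.004, 0, 0, 0, 0, 0, 0, 0.004, 0, 0, 0]'

```text
time_s: 12.32
tcp_pos: [0.5924, 0.2464, 0.0792]
ee_rot: [[-0.097, -0.995, 0.001], [-0.995, 0.097, 0.0], [-0.0, -0.001, -1.0]]
wrist_force: [2.5, 3.1, 2.1]
gripper_width: 0.004
gripper_force: 1.3
```

drive_tool --steps '[0, 0, 0, 0.003, 0, 0, 0, 0, 0, 0, 0.002, 0, 0, 0]'

```text
time_s: 12.48
tcp_pos: [0.592, 0.2429, 0.0792]
ee_rot: [[-0.098, -0.995, 0.002], [-0.995, 0.098, 0.003], [-0.004, -0.002, -1.0]]
wrist_force: [-1.2, 10.8, 0.5]
gripper_width: 0.005
gripper_force: 5.5
```

drive_tool --steps '[0, 0, 0, 0.002, 0, 0, 0, 0, 0, 0, 0.002, 0, 0, 0]'

```text
time_s: 12.65
tcp_pos: [0.592, 0.2427, 0.0793]
ee_rot: [[-0.097, -0.995, 0.005], [-0.995, 0.097, 0.009], [-0.01, -0.004, -1.0]]
wrist_force: [-2.0, 20.7, -0.8]
gripper_width: 0.006
gripper_force: 10.1
```

drive_tool --steps '[0, 0, 0, -0.005, 0, 0, 0, 0, 0, 0, -0.008, 0, 0, 0, 0, 0, 0, 0, 0, -0.038, 0, 0, 0, 0, 0, 0, -0.038, 0, 0, 0, 0, 0, 0, -0.01, 0, 0, 0, 0, -0.035, 0, 0, 0, 0, 0, 0, -0.033, 0, 0, 0, 0, 0, 0, 0, 0, 0, 0]'

```text
time_s: 13.32
tcp_pos: [0.599, 0.3219, 0.1643]
ee_rot: [[-0.094, -0.996, -0.0], [-0.996, 0.094, -0.0], [0.0, 0.0, -1.0]]
wrist_force: [0.5, -0.1, 0.5]
gripper_width: 0.009
gripper_force: 0.0
```

```bash
python3 - <<'E'
from h import *
s=r.sense();print(dk(s['tcp_pos']).round(4),s['ee_rot'].round(3).tolist());im=r.capture("wrist")
cv2.imwrite("pics/w4.png",im[0:300,100:460]);p=r.camera_params("wrist")
print(p["extrinsics"].round(4).tolist())
np.save("p4.npy",p["extrinsics"])
E
```

```text
[-0.0007  0.1315  0.1643] [[-0.094, -0.996, -0.0], [-0.996, 0.094, -0.0], [0.0, 0.0, -1.0]]
[[-0.9955, 0.0948, 0.0028, 0.5645], [0.0915, 0.9515, 0.2936, -0.3708], [0.0252, 0.2925, -0.9559, 0.2096], [0.0, 0.0, 0.0, 1.0]]
```

View pics/w4.png

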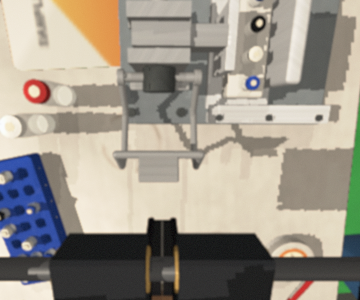

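The head now sits close to the cheek at (158,78) in this crop (offset (100,0)). The bail is still open, with its tab ending at about (158,181). I'll check those depths.

```bash
python3 - <<'E'
from h import *
p=r.camera_params("wrist")
for n,u,z in[("face",(259,92),.063),("headinner top",(259,65),.077),("tabend",(258,181),.116),("tabL",(238,165),.11),("tabR",(279,165),.11),("bar",(258,156),.104),("platefront",(391,50),.084)]:print(n,dk(onz(p,u,z)).round(4))
E
```

```text
face [0.0008 0.0379 0.063 ]
headinner top [0.0007 0.0186 0.077 ]
tabend [0.0012 0.1014 0.116 ]
tabL [0.016  0.0908 0.11  ]
tabR [-0.0143  0.0908  0.11  ]
bar [0.0013 0.0852 0.104 ]
platefront [-0.0977  0.0089  0.084 ]
```

The pin is home: its face is at y = 38 mm against a nominal 40 mm. Next I'll lower the fingers outside the tab and sweep the bail up and over.

drive_tool --steps '[0, 0, 0, 0, 0, 0.024, 0, 0, 0, 0, 0, 0, 0.023, 0, 0, 0, 0, 0, 0, 0, 0, 0, 0, 0, 0.0105, 0, -0.0005, 0, 0, 0, 0, 0.0105, 0, -0.0005, 0, 0, 0, 0, 0.0105, 0, -0.0005, 0, 0, 0, 0, 0.0105, 0, -0.0005, 0, 0, 0, 0, 0, 0, 0, 0]'

```text
time_s: 14.03
tcp_pos: [0.5988, 0.282, 0.13]
ee_rot: [[-0.093, -0.995, 0.017], [-0.996, 0.094, 0.014], [-0.015, -0.015, -1.0]]
wrist_force: [1.0, 1.4, 2.1]
gripper_width: 0.004
gripper_force: 1.2
```

drive_tool --steps '[0, 0, 0, 0.0125, 0, -0.009, 0, 0, 0, 0, 0.0125, 0, -0.009, 0, 0, 0, 0, 0.0125, 0, -0.009, 0, 0, 0, 0, 0.0125, 0, -0.008, 0, 0, 0, 0, 0.013, 0, -0.002, 0, 0, 0, 0, 0.013, 0, -0.002, 0, 0, 0, 0, 0, 0, 0, 0]'

```text
time_s: 14.62
tcp_pos: [0.5874, 0.1978, 0.1596]
ee_rot: [[-0.1, -0.995, -0.0], [-0.995, 0.1, -0.001], [0.001, 0.0, -1.0]]
wrist_force: [-0.1, 0.3, 0.9]
gripper_width: 0.004
gripper_force: 0.5
```

```bash
python3 - <<'E'
from h import *
s=r.sense();print(dk(s['tcp_pos']).round(4),s['wrist_force'].round(1));im=r.capture("scene")
cv2.imwrite("pics/s5.png",cv2.resize(im[100:260,150:330],(720,600)))
E
```

```text
[-0.0002  0.0069  0.1596] [-0.1  0.3  0.9]
```

View pics/s5.png

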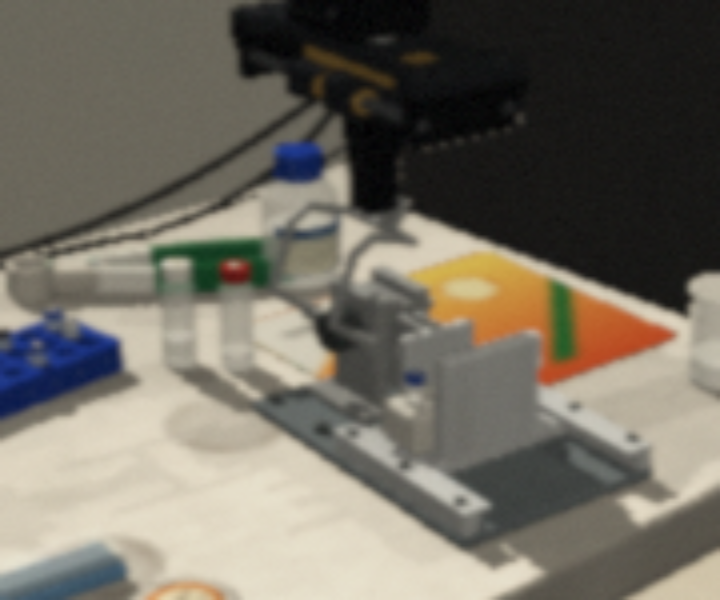

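The scene crop shows the bail's legs past vertical, with the fingers at (375,205) pressing on its outer side. I'll follow the arc down.

drive_tool --steps '[0, 0, 0, 0.0085, 0, 0.0065, 0, 0, 0, 0, 0.0085, 0, 0.0065, 0, 0, 0, 0, 0.0115, 0, 0.01, 0, 0, 0, 0, 0.0115, 0, 0.01, 0, 0, 0, 0, 0.0065, 0, 0.0095, 0, 0, 0, 0, 0.0065, 0, 0.0095, 0, 0, 0, 0, 0.003, 0, 0.0075, 0, 0, 0, 0, 0.003, 0, 0.0075, 0, 0, 0, 0, 0, 0, 0, 0]'

```text
time_s: 15.42
tcp_pos: [0.5813, 0.1414, 0.0903]
ee_rot: [[-0.097, -0.995, -0.003], [-0.995, 0.097, -0.002], [0.002, 0.002, -1.0]]
wrist_force: [0.1, -0.5, 1.2]
gripper_width: 0.003
gripper_force: 0.6
```

drive_tool --steps '[0, 0, 0, 0, 0, 0.004, 0, 0, 0, 0, 0, 0, 0.003, 0]'

```text
time_s: 15.58
tcp_pos: [0.582, 0.1418, 0.0867]
ee_rot: [[-0.096, -0.995, -0.0], [-0.995, 0.096, -0.002], [0.002, 0.0, -1.0]]
wrist_force: [-4.3, -1.3, 14.2]
gripper_width: 0.002
gripper_force: 6.8
```

drive_tool --steps '[0, 0, 0, 0, 0, 0.003, 0, 0, 0, 0, 0, 0, 0.002, 0]'

```text
time_s: 15.75
tcp_pos: [0.5818, 0.142, 0.0809]
ee_rot: [[-0.097, -0.995, 0.0], [-0.995, 0.097, -0.001], [0.001, -0.0, -1.0]]
wrist_force: [-1.0, -1.6, 1.9]
gripper_width: -0.0
gripper_force: 0.9
```

drive_tool --steps '[0, 0, 0, 0, 0, 0.002, 0, 0, 0, 0, 0, 0, 0.001, 0, 0, 0, 0, 0, 0, 0, 0]'

```text
time_s: 16.0
tcp_pos: [0.5819, 0.1421, 0.0777]
ee_rot: [[-0.096, -0.995, -0.0], [-0.995, 0.096, -0.001], [0.001, 0.0, -1.0]]
wrist_force: [-3.0, -2.2, 7.7]
gripper_width: 0.004
gripper_force: 3.5
```

drive_tool --steps '[0, 0, 0, 0, 0, 0.002, 0, 0, 0, 0, 0, 0, 0.001, 0, 0, 0, 0, 0, 0, 0, 0]'

```text
time_s: 16.25
tcp_pos: [0.5821, 0.1422, 0.076]
ee_rot: [[-0.096, -0.995, 0.001], [-0.995, 0.096, -0.001], [0.001, -0.001, -1.0]]
wrist_force: [-4.3, -2.1, 13.2]
gripper_width: 0.007
gripper_force: 6.6
```

drive_tool --steps '[0, 0, 0, 0, 0, -0.005, 0, 0, 0, 0, 0, 0, -0.035, 0, 0, 0, 0, 0, 0, -0.04, 0, 0, 0, 0, 0, 0, -0.04, 0, 0, 0, 0, -0.03, 0.035, -0.02, 0, 0, 0, 0, -0.03, 0.035, 0, 0, 0, 0, 0, -0.03, 0.035, 0, 0, 0, 0, 0, 0, 0, 0, 0]'

```text
time_s: 16.92
tcp_pos: [0.4941, 0.2338, 0.211]
ee_rot: [[-0.092, -0.996, -0.0], [-0.996, 0.092, 0.002], [-0.002, 0.001, -1.0]]
wrist_force: [0.3, -1.4, -0.3]
gripper_width: 0.001
gripper_force: 0.0
```

```bash
python3 - <<'E'
from h import *
s=r.sense();print(s['tcp_pos'].round(4),s['wrist_force'].round(1));im=r.capture("scene");t=r.capture("top")
a=cv2.resize(im[140:260,180:340],(640,480));b=cv2.resize(t[100:240,220:380],(640,560))
cv2.imwrite("pics/s6.png",cv2.resize(np.vstack([a,b]),(369,600)));cv2.imwrite("pics/t6.png",t)
cv2.imwrite("pics/s6.png",np.hstack([cv2.resize(a,(400,300)),cv2.resize(b,(400,300))]))
E
```

```text
[0.4941 0.2338 0.211 ] [ 0.3 -1.4 -0.3]
```

View pics/s6.png

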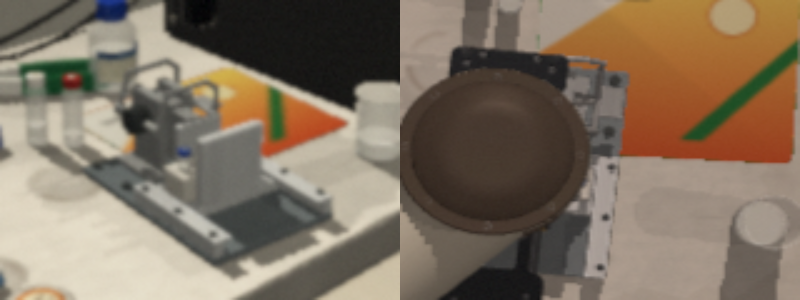

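The scene half shows the bail's legs arched over the clevis at (150,80) and staying there with the arm withdrawn. Its spring would have thrown it open if it hadn't latched. The beaker at (375,120) is undisturbed.

```bash
python3 -c "
from station import r
print(r.finish_job())"
```

```text
the job is handed in; nothing more can be done
None
```

The job is handed in after about 17 s of the 72 s. The tray is docked, the pin is home through its tongue, and the bail is snapped shut and held with the arm clear. The beaker stood undisturbed in the final picture and the arm never went near the tin; no verdict was returned.

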